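# Seat a centre-cap mandrel in the striping turntable and set it to zero

## Task

Get the wheel cap ready for its first pinstripe: take the knurled mandrel that carries the cap and work its square foot into the pocket of the turntable, shuffling it by feel without forcing it until it drops fully home with its shoulder down on the platter. Then turn the platter round with the mandrel until the white stripe on the cap lies in line with the brass zero pointer, let go, and leave the mandrel upright and home. Leave the gold-lidded jar, the blue tape and the red pounce wheel where they are.

Things in the scene. Friction and masses are not known exactly. Their poses are not given: they have to be found in the camera images.
- turntable: Indexing turntable: green round cast foot 172 mm across, fixed to the table top; place and yaw vary. Origin: centre of its underside. A post at its -x edge (to 95 mm from the axis, 37 mm high) carries the brass zero pointer. On it a round aluminium platter, 150 mm across, turns about the vertical axis through the origin; stiff bearing, takes about 0.3 N m to turn, stays where it is left.
- pocket_mouth (a point): Centre of the pocket's mouth, level with the platter's flat top, 37 mm above the table top, on the platter's axis. Axes are the fixed foot's: x runs from the brass pointer to the axis. The pocket begins as a loose round bore 42 mm across and 8 mm deep, with a flat ledge round its bottom.
- recess_mouth (a point): Centre of the square drive recess in that ledge, 29 mm above the table top; axes are the fixed foot's. The recess is 27.8 mm square (edges broken 1 mm), 9 mm deep, and turns with the platter. Its angle is NOT measured: one side pair is parallel to the platter's red zero mark, left 14 to 76 degrees anticlockwise (from above) of the pointer. A foot slid round on the ledge under 10 N does not drag it.
- pointer_tip (a point): Inner tip of the brass zero pointer, 77 mm from the platter's axis on the foot's -x side, 35 mm above the table top; it points along the foot's +x at the axis.
- mandrel_mid (a point): Middle of the mandrel (loose, 72 mm high, about 0.25 kg, upright), on its axis, 40 mm above the underside of its foot; z up. Round knurled barrel, 48 mm across from 16 to 62 mm above that underside, is the place to grip; black cap from 62 to 72 mm. The cap's white stripe runs along x, alike at both ends. Fully home, this point is 61 mm above the table top, 24 mm above the platter.
- mandrel_foot (a point): Centre of the underside of the mandrel's square steel foot: 26 mm wide, sides parallel to the mandrel's x and y, 16 mm long up to the flat shoulder under the barrel; its last 2 mm is only 24 mm wide. It stands on the table top at the start, 29 mm above it when resting on the ledge, 21 mm when fully home with the shoulder on the platter (it then clears the recess floor).
- jar_gold: Bystander: white paint jar with a gold lid, 59 mm across, 50 mm high, loose; origin at the centre of its underside.
- tape_fine: Bystander: flat roll of fine blue tape, 66 mm across, 10 mm high, loose; origin at the centre of its underside.
- pounce_wheel: Bystander: pounce wheel, a hand tool with a red handle, 119 mm long along its y, 13 mm wide, lying loose; origin at the centre of its underside.

How it is judged:
On the way, in this order (a step that is already met when the one before it is completed fails the run):
1. the square foot has dropped fully home in the pocket (z of mandrel_mid in the frame of turntable below 0.0635 m and horizontal distance between mandrel_mid and turntable below 0.005 m and angle between mandrel_mid's own z axis and vertical below 0.06 rad), for 0.2 s.
2. turned with the mandrel home, until the stripe is in line with the pointer (all of step 1 and angle between the x axis of mandrel_mid and the x axis of turntable, either way round below 0.1 rad), for 0.2 s.
At the end, for the whole second after the job is handed in: The mandrel stands released, at rest and upright (within 3.4 degrees) in the pocket, its axis within 5 mm of the turntable's, its shoulder within 2.5 mm of the platter's top, and the cap's white stripe within 5.7 degrees of the line through the brass pointer (either end forward) (all of step 2 and contact force between the fingers and mandrel below 0.1 N and linear speed of mandrel below 0.02 m/s); the robot touches nothing.
It fails at once if the mandrel is pressed against the turntable with more than 40 N while it is not home (contact force between mandrel and turntable above 40 N and z of mandrel_mid in the frame of turntable above 0.0635 m).
It fails at once if jar_gold moved by more than 20 mm (distance of jar_gold from where it was at the start of the episode above 0.02 m).
It fails at once if tape_fine moved by more than 20 mm (distance of tape_fine from where it was at the start of the episode above 0.02 m).
It fails at once if pounce_wheel moved by more than 20 mm (distance of pounce_wheel from where it was at the start of the episode above 0.02 m).
It also fails if it takes over 72 s, if anything falls off the work surface, if the arm or the gripper's body presses on something with over 40 N, if the wrist force passes 120 N, or if a joint passes its speed limit or range.

## Robot

A 6-joint arm with a two-finger parallel gripper is mounted at the origin on a cart in front of the work surface, level with it; the furniture and walls round the work are solid. World frame = base frame: x ahead of the robot, y to its left, z up, the work surface at z = 0. Lengths are in m, angles in rad, forces in N, time in s.
With the tool pointing down it reaches from about 0.3 to 0.775 m from the base axis. Payload 14.6 kg.
Tool frame: the origin (TCP) lies midway between the tips of the shut fingers; the grasp point (between the pads) lies 19 mm behind it; z points along the fingers, y is the line along which they close (so a half turn about z gives the same grasp; the last joint's range is limited). The gripper opens to 85 mm and grips with 20 to 120 N. Pads are 22 mm wide; open, the fingers measure 114 mm over their backs; the gripper's body (76 mm by 85 mm) begins 54 mm behind the grasp point. The pads swing forward as they close: fully open they stand 13 mm farther back than shut.
Start: joints at [1.149, 0.3, 1.521, -0, 1.321, -0.067], TCP at [0.191, 0.516, 0.199] pointing down, gripper open.
Joint ranges: [-3.03, 3.03], [-0.79, 2.21], [0.23, 2.52], [-1.04, 4.18], [0, 3.07], [-2.55, 2.55]. Speed limits (rad/s): [2.22, 2.22, 2.57, 3.14, 3.14, 3.14].

## Interface

Orientations are given as [roll, pitch, yaw] about the fixed x, y, z axes, in that order (R = Rz(yaw) Ry(pitch) Rx(roll)).
In Python, from station import manip gives the robot as it stands. Calls block until the motion is done:
- manip.movep(position, orientation): joint-space move of the TCP to a pose.
- manip.move_linear(position, attitude=None, rate=0.15, until_force=None): straight line of the TCP; attitude=None keeps the orientation; rate is the mean speed in m/s. With until_force (N) it stops when the force on the tool has changed by that much, and returns True; else False.
- manip.move_joints(angles): joint-space move.
- manip.set_gripper(opening): finger opening in m; the grip force is fixed at half the most; returns when the fingers have stopped.
- manip.dwell(seconds).
- manip.solve_ik(position, orientation): joint angles nearest the present ones, or None.
- manip.camera(name): name is "scene" or "top" or "wrist"; returns the picture (480x640x3 uint8, red, green, blue); there is no depth.
- manip.camera_info(name): a dict with "mtx" (3x3 intrinsics, pixels), "rvec" (rotation vector, rad) and "tvec" (3), from world to camera coordinates, as OpenCV has them. Camera axes: x right, y down, z forward; pixel columns grow to the right and rows downward; lengths in m; the calibration is good to about 2 mm. A picture is of the moment at which its call begins: read the wrist's pose just before it. camera_info takes no time and is no camera call; for the wrist camera it gives the pose at the moment of the call.
A pose or a line that the arm cannot do raises manip.IKError and nothing moves.
- manip.close_job(): hands the job in; it is judged then, once.
Trained networks look in the newest picture that a camera, given by its name, has taken for a name from the list of things; names that differ only in an ending like _2 or _b are one class to them, and where a whole thing is asked for, a point or a joint stands for the part that bears it (a point fixed in the world has none). Each returns a list of dicts, best first, with "confidence" (0 to 1); they miss things now and then, are a little off and sometimes report something else, mostly with a low value. They report only what shows in the picture. A call takes as long as a camera call.
- manip.outline_of(camera, target): "mask" (480x640 bool, what is visible of it) and "uv" ([column, row] in pixels, amid what is visible of it).
Readings, each from a call of its own:
- manip.current_clock(): time.
- manip.current_joint_positions(): joint angles.
- manip.current_dq(): joint speeds.
- manip.current_tau(): joint torques, N m.
- manip.current_tcp_pos(): TCP position.
- manip.current_ee_rot(): TCP orientation.
- manip.current_contact_force(): force on the tool from outside, world axes, zero at the start.
- manip.current_torque(): the same for the moment, N m.
- manip.current_gripper_width(): finger opening in m.
- manip.current_finger_force(): force on a finger pad.
Only numpy, scipy, OpenCV 4.12 (cv2) and the standard library are available. Lean on these libraries where they do the work, as an engineer would, in place of code of your own. Each camera call takes 0.05 s, during which the arm holds its last target. There are 200 camera calls.

## Working session

There is one attempt and no reset: what is moved stays moved. The work goes in short steps, each a Python script; the robot and the scene stay as the last script left them, time stands still between calls to the robot, and variables do not carry over. Pictures are saved under pics/ and viewed, at most 10 in all, crops included, and the job is handed in when it is done.

```bash
mkdir -p pics; ls; cat > h.py <<'E'
import numpy as np, cv2
from station import manip as m
def ray(cam,uv,z,info=None):
    i=info or m.camera_info(cam); K=np.array(i["mtx"],float); R=cv2.Rodrigues(np.array(i["rvec"],float))[0]; t=np.array(i["tvec"],float).ravel()
    d=R.T@np.linalg.inv(K)@np.array([uv[0],uv[1],1.]); c=-R.T@t
    return c+d*(z-c[2])/d[2]
def save(n,im): cv2.imwrite("pics/"+n,cv2.cvtColor(im,cv2.COLOR_RGB2BGR))
E
python3 - <<'E'
from h import *
im={c:m.camera(c) for c in("top","scene")}
save("top0.png",im["top"]); save("scene0.png",im["scene"])
for n,z in(("turntable",.035),("mandrel_mid",.07),("jar_gold",.05),("tape_fine",.01),("pounce_wheel",.007)):
    for c in("top","scene"):
        for o in m.outline_of(c,n)[:2]:
            print(n,c,round(o["confidence"],2),np.round(o["uv"]),ray(c,o["uv"],z).round(3),o["mask"].sum())
print(m.camera_info("top"),m.current_clock(),m.current_ee_rot())
E
```

```text
pics
turntable top 0.93 [372. 257.] [ 0.487 -0.144  0.035] 7474
turntable scene 0.63 [339. 286.] [ 0.47  -0.161  0.035] 4752
mandrel_mid top 0.79 [190. 277.] [0.449 0.16  0.07 ] 817
mandrel_mid top 0.42 [375. 257.] [ 0.482 -0.146  0.07 ] 7371
mandrel_mid scene 0.91 [211. 220.] [0.429 0.145 0.07 ] 635
jar_gold top 0.95 [463. 168.] [ 0.639 -0.301  0.05 ] 1136
jar_gold scene 0.75 [445. 270.] [ 0.622 -0.313  0.05 ] 879
tape_fine top 0.63 [186. 189.] [0.614 0.188 0.01 ] 339
tape_fine top 0.57 [373. 255.] [ 0.494 -0.147  0.01 ] 7388
tape_fine scene 0.55 [257. 187.] [0.618 0.185 0.01 ] 241
pounce_wheel top 0.84 [252. 177.] [0.637 0.069 0.007] 240
pounce_wheel top 0.35 [186. 272.] [0.464 0.182 0.007] 752
pounce_wheel scene 0.53 [298. 203.] [0.634 0.073 0.007] 130
{'mtx': array([[602.43255106,   0.        , 324.44551609],
       [  0.        , 602.43255106, 234.2987139 ],
       [  0.        ,   0.        ,   1.        ]]), 'rvec': array([ 2.12062197, -2.12171096,  0.15935353]), 'tvec': array([-0.06226308,  0.52449429,  0.98430784])} 0.6 [ 3.14155587e+00 -1.01188555e-05  2.78678835e+00]
```

View pics/top0.png

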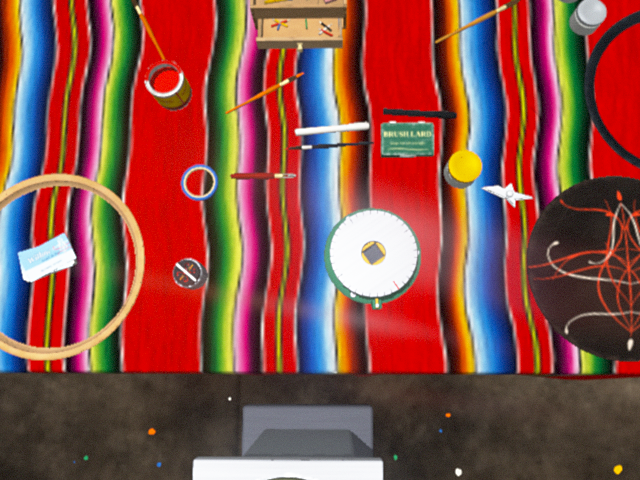

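View pics/scene0.png

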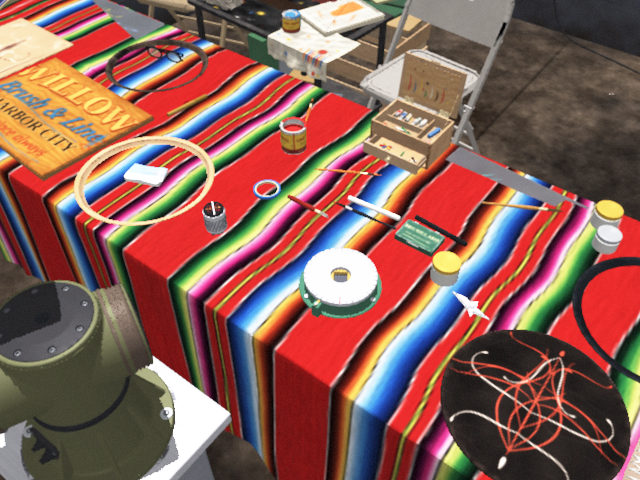

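The top view shows the turntable platter centred near (373,254), its pointer at (377,302) toward the robot, and the mandrel at (188,272) with a diagonal stripe. The scene view agrees with this. Next I'll take closer wrist-camera views of both.

```bash
python3 - <<'E'
from h import *
import pickle
D={}
for n,p in(("mandrel",[.45,.16]),("turntable",[.487,-.146])):
    yaw=np.arctan2(p[1],p[0])+np.pi/2
    r=np.hypot(*p); q=np.array(p)*(r-.06)/r
    m.movep([*q,.28],[np.pi,0,yaw]); m.dwell(.3)
    i=m.camera_info("wrist"); im=m.camera("wrist"); save(n+"_w.png",im)
    R=cv2.Rodrigues(i["rvec"])[0]; print(n,"cam",(-R.T@np.ravel(i["tvec"])).round(3),"tcp",np.round(m.current_tcp_pos(),3))
    o=m.outline_of("wrist",n if n=="turntable" else "mandrel_mid")
    D[n]=(i,im,o[0]["mask"] if o else None)
    for k in o[:2]: print(k["confidence"],k["uv"],ray("wrist",k["uv"],.07 if n=="mandrel" else .036,i).round(4),k["mask"].sum())
pickle.dump(D,open("D.pkl","wb")); print(m.current_clock(), m.current_contact_force())
a=np.hstack([D["mandrel"][1],D["turntable"][1]])
save("both.png",cv2.resize(a,(800,300),interpolation=cv2.INTER_AREA))
E
```

```text
mandrel cam [0.366 0.219 0.454] tcp [0.393 0.14  0.28 ]
0.95 [380.1, 195.7] [0.455  0.1667 0.07  ] 1770
turntable cam [ 0.454 -0.048  0.454] tcp [ 0.43  -0.128  0.28 ]
0.68 [370.3, 184.9] [ 0.4905 -0.1352  0.036 ] 14312
4.05 [-0.22939052  0.51511775 -0.15625968]
```

View pics/both.png

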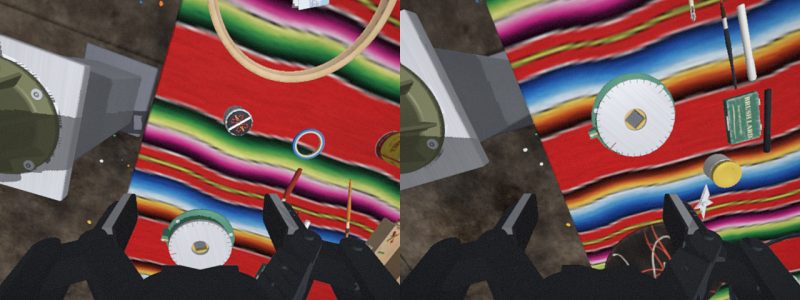

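The wrist views show the mandrel at about (380,196) and the platter at about (370,185) in full-resolution pixels. I'll go closer and rectify both onto their top planes.

```bash
cat >> h.py <<'E'
def rectify(im,i,c,z,half,n=400):
    """top-down patch; col = -y, row = -x (x up, y left)"""
    K=np.array(i["mtx"],float); g=np.array([[c[0]+half,c[1]+half,z],[c[0]+half,c[1]-half,z],[c[0]-half,c[1]-half,z],[c[0]-half,c[1]+half,z]])
    uv=cv2.projectPoints(g,np.array(i["rvec"],float),np.array(i["tvec"],float),K,None)[0].reshape(-1,2).astype(np.float32)
    H=cv2.getPerspectiveTransform(uv,np.float32([[0,0],[n,0],[n,n],[0,n]]))
    return cv2.warpPerspective(im,H,(n,n),flags=cv2.INTER_CUBIC)
def look(p,z=.14):
    yaw=np.arctan2(p[1],p[0])+np.pi/2
    m.movep([p[0]-.083*np.cos(yaw),p[1]-.083*np.sin(yaw),z],[np.pi,0,yaw]); m.dwell(.3)
    i=m.camera_info("wrist"); return i,m.camera("wrist")
E
python3 - <<'E'
from h import *
import pickle
D={}
D["t"]=look([.49,-.14]); T=rectify(D["t"][1],D["t"][0],(.49,-.14),.037,.1)
D["m"]=look([.455,.163]); M=rectify(D["m"][1],D["m"][0],(.455,.163),.072,.05)
for n in "tm":
    pass
o=m.outline_of("wrist","mandrel_mid"); D["mo"]=o[0]["mask"] if o else None
pickle.dump(D,open("D.pkl","wb")); save("rect.png",np.hstack([T,M])); print(m.current_clock(),m.current_tcp_pos())
E
```

```text
6.6833 [0.48307942 0.08455276 0.14000132]
```

View pics/rect.png

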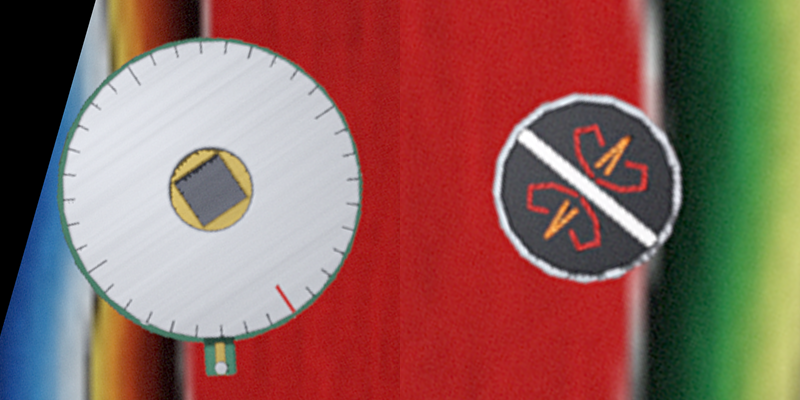

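The rectified left half shows the platter centre at about (211,190) with radius about 150 px, which matches 75 mm. The pointer is near (221,350) and the red mark runs (277,287)–(294,311). The right half shows the cap centre at about (588,187) with its stripe from (522,132) to (654,242). I'll refine these numbers in code, then grasp.

```bash
cat > meas.py <<'E'
from h import *
import pickle
D=pickle.load(open("D.pkl","rb"))
def axis_ang(mask):
    r,c=np.nonzero(mask); p=np.c_[-r,-c].astype(float); mu=p.mean(0); w=np.linalg.svd(p-mu,full_matrices=False)[2][0]
    return np.degrees(np.arctan2(w[1],w[0]))%180,(-mu[0],-mu[1])
T=rectify(D["t"][1],D["t"][0],(.49,-.14),.037,.1,800); hsv=cv2.cvtColor(T,cv2.COLOR_RGB2HSV)
gm=((hsv[...,1]<40)&(hsv[...,2]>120)).astype(np.uint8); gm=cv2.morphologyEx(gm,cv2.MORPH_OPEN,np.ones((7,7)))
c=max(cv2.findContours(gm,cv2.RETR_EXTERNAL,cv2.CHAIN_APPROX_NONE)[0],key=cv2.contourArea)
h=cv2.convexHull(c); e=cv2.fitEllipse(h); (cc,cr),ax,_=e
C=np.array([.59-cr*.00025,-.04-cc*.00025]); print("platter",C.round(4),np.array(ax)*.25,"mm")
yy,xx=np.mgrid[:800,:800]; rr=np.hypot(xx-cc,yy-cr)*.25
red=(rr<70)&(rr>25)&(hsv[...,1]>120)&((hsv[...,0]<8)|(hsv[...,0]>172)); ra,(r0,c0)=axis_ang(red)
rad=np.degrees(np.arctan2(-(c0-cc),-(r0-cr))); print("red",red.sum(),ra,"radial",rad%180)
Tp=rectify(D["t"][1],D["t"][0],(.49,-.14),.035,.1,800); hp=cv2.cvtColor(Tp,cv2.COLOR_RGB2HSV)
br=(rr>77)&(rr<88)&(yy>cr+280)&(hp[...,0]>15)&(hp[...,0]<32)&(hp[...,1]>90)&(abs(xx-442)<30)
pa,(r1,c1)=axis_ang(br); pr=np.degrees(np.arctan2(c1-cc,r1-cr)); print("brass",br.sum(),pa,"radial foot-x",pr)
dk=(rr<21)&(hsv[...,1]<70)&(hsv[...,2]<130); k=max(cv2.findContours(cv2.morphologyEx(dk.astype(np.uint8),cv2.MORPH_OPEN,np.ones((9,9))),0,1)[0],key=cv2.contourArea); print("recess",cv2.minAreaRect(k))
M=rectify(D["m"][1],D["m"][0],(.455,.163),.072,.05,800); hm=cv2.cvtColor(M,cv2.COLOR_RGB2HSV)
ym,xm=np.mgrid[:800,:800]; w=(np.hypot(xm-376,ym-375)<165)&(hm[...,1]<60)&(hm[...,2]>150)
ma,(r2,c2)=axis_ang(w); P=np.array([.505-r2*.000125,.213-c2*.000125]); print("stripe",ma,P.round(4),w.sum())
E
python3 meas.py
```

```text
platter [ 0.4955 -0.1452] [148.31401062 148.603302  ] mm
red 248 33.97784486624417 radial 34.30125437019265
brass 730 2.900290174536849 radial foot-x 3.3519287080872355
recess ((420.40167236328125, 379.13226318359375), (104.30426025390625, 105.63381958007812), 55.73889923095703)
stripe 50.43536730650243 [0.4581 0.1662] 9777
```

```bash
python3 - <<'E'
from h import *
P=np.array([.4581,.1662]); yaw=np.arctan2(P[1],P[0])+np.pi/2
m.movep([*P,.13],[np.pi,0,yaw]); print(m.move_linear([*P,.026],rate=.08,until_force=10))
m.set_gripper(.04); m.dwell(.2)
print("w",m.current_gripper_width(),m.current_finger_force(),m.current_tcp_pos(),m.current_contact_force())
m.move_linear([*P,.10],rate=.1); m.dwell(.3)
print(m.current_gripper_width(),m.current_contact_force(),m.current_torque(),m.current_clock())
i=m.camera_info("wrist"); im=m.camera("wrist"); save("held.png",im); m.camera("scene"); save("scene1.png",m.camera("scene"))
E
```

```text
False
w 0.04512017516813567 59.813557863235474 [0.45839192 0.16629692 0.02671884] [-2.79405551 -0.93055428  8.6380623 ]
0.044854840411720456 [ 0.00359241  0.34407807 -1.67927725] [0.03872313 0.02799428 0.01886807] 10.425
```

View pics/held.png

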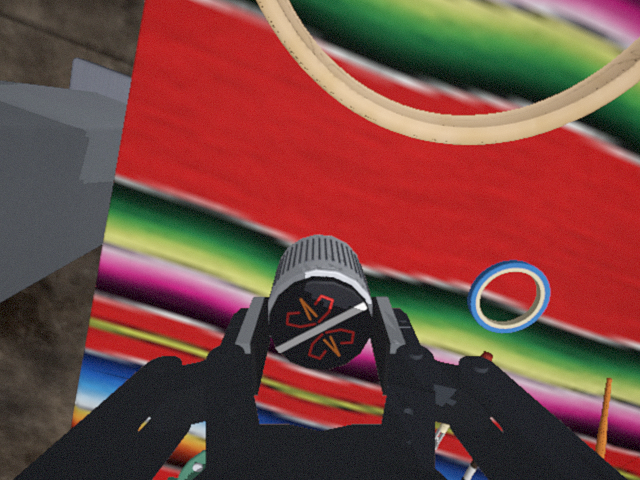

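The mandrel is held, and the cap stripe is visible from about (278,351) to (368,306). I'll measure its offset and angle in the hand, then move over the pocket and descend by feel.

```bash
python3 - <<'E'
from h import *
im=cv2.cvtColor(cv2.imread("pics/held.png"),cv2.COLOR_BGR2RGB); i=m.camera_info("wrist")
tcp=np.array(m.current_tcp_pos()); zc=tcp[2]-.0265+.072
R=rectify(im,i,tcp[:2],zc,.05,800); hm=cv2.cvtColor(R,cv2.COLOR_RGB2HSV); ym,xm=np.mgrid[:800,:800]
w=((np.hypot(xm-400,ym-400)<190)&(hm[...,1]<60)&(hm[...,2]>110)).astype(np.uint8)
n,l,s,c=cv2.connectedComponentsWithStats(w)
best=max(range(1,n),key=lambda k:s[k,4]*(np.hypot(*(c[k]-400))<80))
pts=np.argwhere(l==best)[:,::-1].astype(np.float32); rect=cv2.minAreaRect(pts); print("rect",rect,s[best])
v=cv2.fitLine(pts,cv2.DIST_L2,0,.01,.01).ravel(); ang=np.degrees(np.arctan2(-v[0],-v[1]))%180
ctr=np.array([tcp[0]+.05-rect[0][1]*.000125,tcp[1]+.05-rect[0][0]*.000125])
yaw=m.current_ee_rot()[2]; d=ctr-tcp[:2]; t=np.array([[np.cos(yaw),np.sin(yaw)],[-np.sin(yaw),np.cos(yaw)]])@d
print("stripe",ang,"ctr",ctr,"offset world",d,"tool x / in-plane perp",t,"yaw",yaw,tcp)
save("held_r.png",R)
E
```

```text
rect ((394.39947509765625, 398.5691223144531), (346.5976257324219, 31.47535514831543), 39.559669494628906) [ 254  280  281  238 9026]
stripe 50.686417 ctr [0.45824225 0.1668758 ] offset world [0.00017886 0.00070007] tool x / in-plane perp [ 0.00059709 -0.0004069 ] yaw 1.9188444877902988 [0.45806339 0.16617574 0.09988334]
```

View pics/held_r.png

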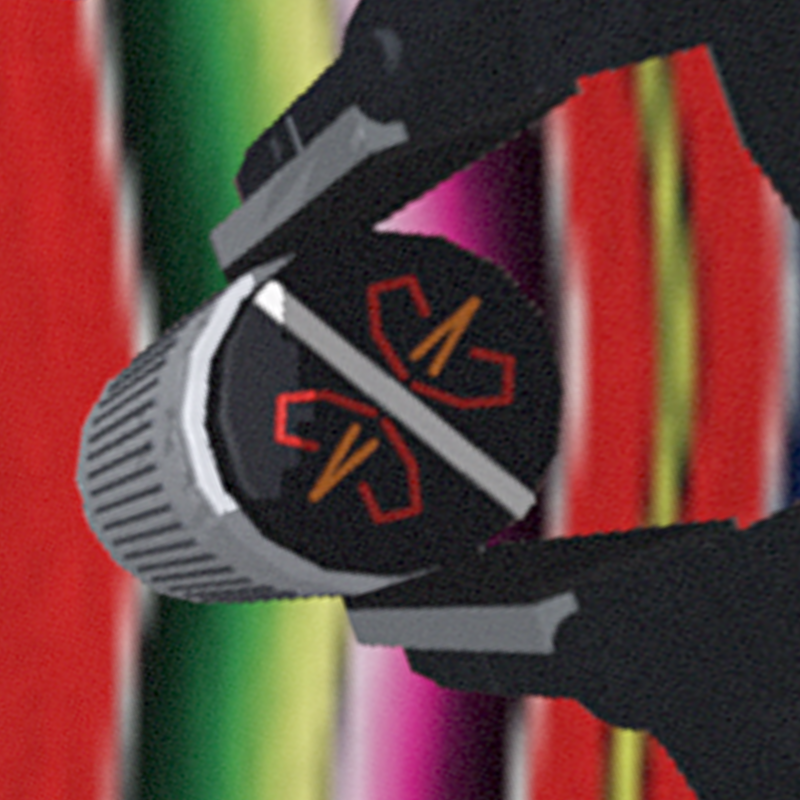

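The rectified view confirms the grip: the stripe is at 50.6° and the cap is centred within 0.7 mm of the TCP. It came out at 800 x 800, over the size limit, so I'll keep later ones smaller.

```bash
cat >> h.py <<'E'
C=np.array([.4955,-.1452]); YAW0=1.9188; STR0=np.radians(50.6); OFF=np.array([.0006,-.0004])
def pose(stripe_deg,z,dx=0,dy=0):
    yaw=YAW0+np.radians(stripe_deg)-STR0; c,s=np.cos(yaw),np.sin(yaw)
    o=np.array([[c,-s],[s,c]])@OFF
    return [C[0]+dx-o[0],C[1]+dy-o[1],z],[np.pi,0,yaw]
def st(t=""):
    print(t,"z",round(m.current_tcp_pos()[2],4),"xy",np.round(m.current_tcp_pos()[:2],4),"F",np.round(m.current_contact_force(),1),"t",round(m.current_clock(),1))
E
python3 - <<'E'
from h import *
p=m.current_tcp_pos(); m.move_linear([p[0],p[1],.13],rate=.12)
a,r=pose(34.2,.12); m.movep(a,r); m.dwell(.2); st("above")
a,r=pose(34.2,.068); m.move_linear(a,r,rate=.1); m.dwell(.2); st("near"); 
print(r[2], m.current_joint_positions()[5])
a,r=pose(34.2,.0472); print(m.move_linear(a,r,rate=.015,until_force=6)); st("down"); m.dwell(.2); st()
E
```

```text
above z 0.12 xy [ 0.4953 -0.1449] F [-0.3 -0.2 -1.7] t 12.4
near z 0.0686 xy [ 0.4954 -0.1459] F [-0.6  0.2 -2.5] t 13.2
1.63256600267293 -0.4191124266346292
True
down z 0.0478 xy [ 0.4951 -0.1458] F [-1.6  0.   5.7] t 14.5
 z 0.0479 xy [ 0.4951 -0.1458] F [-1.   0.5  5.3] t 14.7
```

It dropped straight in: the TCP is at 0.0478, against 0.0475–0.0477 expected when home. Now I'll turn the platter.

```bash
python3 - <<'E'
from h import *
for a in (24,14,3.2):
    p,r=pose(a,.0480); m.move_linear(p,r,rate=.01) if False else m.movep(p,r); st(a); print(np.round(m.current_torque(),2))
m.dwell(.2); st()
i=m.camera_info("wrist"); im=m.camera("wrist"); tcp=m.current_tcp_pos()
save("turned.png",cv2.resize(rectify(im,i,C,.093,.06,600),(500,500)))
E
```

```text
24 z 0.0481 xy [ 0.4954 -0.1458] F [ 1.9  0.2 -2.3] t 15.0
[-0.01 -0.55  0.03]
14 z 0.0481 xy [ 0.4953 -0.1458] F [ 4.6 -0.6 -2.4] t 15.3
[-0.21 -0.82 -0.03]
3.2 z 0.0482 xy [ 0.4951 -0.1457] F [ 4.1 -1.8 -2.1] t 15.6
[-0.46 -1.    0.03]
 z 0.0482 xy [ 0.4952 -0.1457] F [ 4.6 -2.7 -2.7] t 15.8
```

View pics/turned.png

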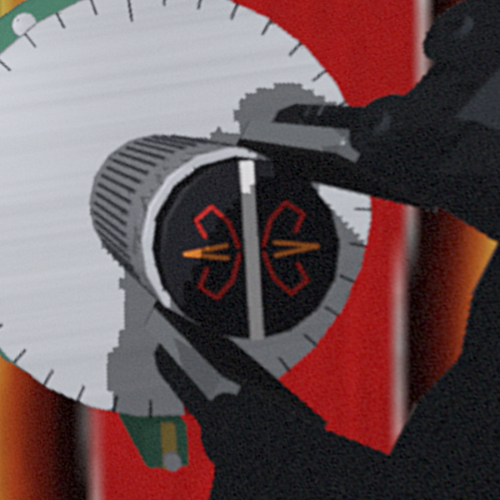

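The stripe now runs nearly in line with the pointer, from (247,165) to (256,335) against the pointer at (168,445). I'll release, back off and verify.

```bash
python3 - <<'E'
from h import *
p,r=pose(3.2,.0474); m.move_linear(p,r,rate=.01,until_force=8); st("set")
m.set_gripper(.085); m.dwell(.2); st("open")
p,r=pose(3.2,.17); m.move_linear(p,r,rate=.12); st("up")
yaw=np.arctan2(C[1],C[0])+np.pi/2
i,im=look(C,.17)
T=rectify(im,i,C,.037,.1,400); M=rectify(im,i,C,.093,.03,400); save("end.png",np.hstack([T,M]))
M=rectify(im,i,C,.093,.05,800); hm=cv2.cvtColor(M,cv2.COLOR_RGB2HSV); ym,xm=np.mgrid[:800,:800]
w=(np.hypot(xm-400,ym-400)<165)&(hm[...,1]<60)&(hm[...,2]>150)
pts=np.argwhere(w)[:,::-1].astype(np.float32); v=cv2.fitLine(pts,cv2.DIST_L2,0,.01,.01).ravel()
rc=cv2.minAreaRect(pts); print("stripe",(np.degrees(np.arctan2(-v[0],-v[1]))+90)%180-90,"ctr off mm",(400-rc[0][1])*.125,(400-rc[0][0])*.125,rc[1])
E
```

```text
set z 0.0478 xy [ 0.4952 -0.1457] F [ 4.  -0.7  3.7] t 16.1
open z 0.0474 xy [ 0.4948 -0.1455] F [-0.6  1.   0. ] t 16.8
up z 0.1692 xy [ 0.4945 -0.1455] F [-0.4 -0.4  0.2] t 17.9
stripe 3.742981 ctr off mm 0.00959014892578125 -0.14502334594726562 (329.66046142578125, 30.412944793701172)
```

View pics/end.png

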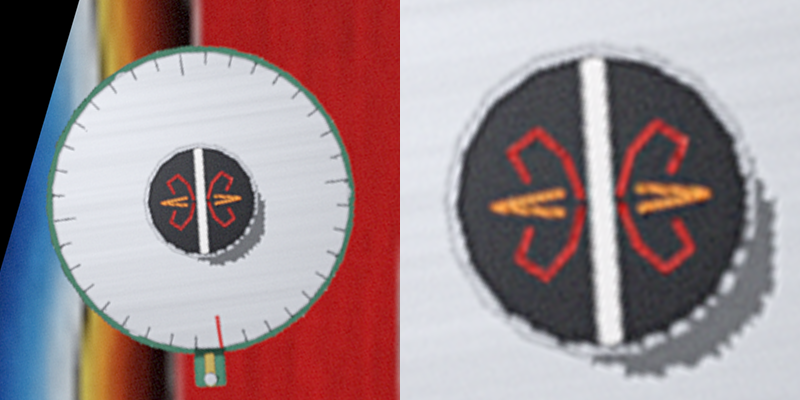

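The red mark at (220,330) has come round with the mandrel to the pointer at (210,365). The stripe is at 3.7° against 3.2° for the pointer, centred and upright.

```bash
python3 -c "
from h import *
print(m.close_job(), m.current_clock())"
```

```text
the job is handed in; nothing more can be done
the job is handed in; nothing more can be done
```

The job is handed in: the mandrel dropped fully home, I turned it until the stripe was about 0.5° off the pointer line, and left it released and upright at about 18 s; no verdict was shown.

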